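# Sweep the rock billets into the pen of the sorting board

### The arm

A 7-joint arm with a two-finger parallel gripper is mounted at the origin on the work surface. World frame = base frame: x ahead of the robot, y to its left, z up, the work surface at z = 0. Lengths are in m, angles in rad, forces in N, time in s.
With the tool pointing down it reaches from about 0.35 to 0.9 m from the base axis. Payload 8.1 kg.
Tool frame: the origin (TCP) lies on the centre line of the jaws, within the pads' length; the fingertips stand 19 mm ahead of it and the grasp point (between the pads) is the TCP (arm.tip_reach is the distance from the TCP to the fingertips, in m); z points along the fingers, y is the line along which they close (so a half turn about z gives the same grasp; the last joint's range is limited). The gripper opens to 92 mm and grips with 3 to 60 N. Pads are 19 mm wide; open, the fingers measure 130 mm over their backs; the gripper's body (75 mm by 190 mm) begins 47 mm behind the grasp point.
Start: joints at [-1.408, 0.434, 0.025, 1.573, -0.012, 1.134, -0.075], TCP at [0.164, 0.603, 0.246] pointing down, gripper open.
Joint ranges: [-2.62, 2.62], [-0.44, 2.09], [-1.27, 1.32], [0.08, 2.57], [-1.32, 4.46], [0.12, 2], [-2.74, 2.74]. Speed limits (rad/s): [2.22, 2.22, 3.01, 3.01, 3.14, 3.14, 3.14].

### API

Orientations are given as a rotation vector (axis times angle).
In Python, from cell import arm gives the robot as it stands.
- The arm moves only by the tool arm_command, never from a script. Its argument "targets" is a list that holds one entry, the list of rows, each a list of 6 numbers: the shift along the tool's x, y, z in m, then the turn, a rotation vector about the tool's x, y, z in rad. A call has 1 to 10 rows; each row shifts and turns the commanded pose from where the row before left it, along the tool's axes as they then stand; what a row does not reach is not made up. A row lasts 1/8 s, in which the tool goes at most 62.5 mm and 10.7 degrees, less where a joint would pass 70% of its speed; a pose out of reach is approached as far as the arm can. A call with a gripper value outside its range is refused whole. "jaw" is the finger opening in m, from 0 to 0.0918, set as the call begins (left out, the last holds). The fingers move at their own pace and stop on an object; "newtons" is the grip in N (left out, the last holds). Time passes only in rows, so rows that do not move let the fingers close. It gives the time, the measured TCP pose, the force, the opening and the grip force at its end, in the units of the state.
- arm.observe(): the state, without advancing time (a new reading comes with each control period).
- arm.get_image(name): name is "scene" or "top"; returns a dict with "pixels" (420x560x3 uint8, red, green, blue), "z_map" (420x560 float32, m along the optical axis (not along the pixel's ray), 0 where there is no reading), "fx", "fy", "cx", "cy" (pixels), "dist" ([k1, k2, p1, p2, k3] as OpenCV has them; the pictures are not rectified), "xyz" and "rotation" of the camera in the world. Camera axes: x right, y down, z forward; pixel columns grow to the right and rows downward; lengths in m; the calibration is good to about 2 mm. A picture is of the moment at which its call begins.
- arm.sign_off(): hands the job in; it is judged then, once.
The state is a dict: "clock": time; "joints": joint angles; "dq": joint speeds; "joint_efforts": joint torques, N m; "position": TCP position; "ee_rot": TCP orientation; "force": force on the tool from outside, world axes, zero at the start; "ft_torque": the same for the moment, N m; "width": opening from 0.0 (shut) to 1.0 (fully open); "gripper_force": force on a finger pad.
Only numpy, scipy, OpenCV 4.12 (cv2) and the standard library are available. Lean on these libraries where they do the work, as an engineer would, in place of code of your own. Each camera call takes 0.05 s, during which the arm holds its last target. There are 200 camera calls.

### The job

Close the fingers and gently sweep the three rectangular grey stone billets across the white sorting board until all of them lie wholly inside the three-sided pen at its end. Only push them: do not pinch, lift, tip or jam them. Leave the round brass weight, the little vial and everything else on the bench where they are.

Things in the scene. Friction and masses are not known exactly. Their poses are not given: they have to be found in the camera images.
- board: white flat sorting board fixed to the bench, 280 mm along its x, 400 mm along its y, 12 mm thick; origin at the centre of its underside, on the bench top, z up. The pen is at its +y end. Billets, weight and vial start on the open part, y = -165 to +25 mm. Of billets and weight, two start nearest the pen, about 62 mm apart; the other two 80 mm farther back, near the long edges: the straight way along +y to the pen is free for each
- pen_floor (a point): point in the middle of the pen's floor, at x = 0, y = 125 mm on the board and level with its top (no step); axes as the board. The pen is three plain aluminium walls 10 mm thick, rising 16 mm above the floor, open to -y. From this point the side walls are 125 mm away to either x side, the end wall 60 mm to +y and the open mouth 60 mm to -y
- billet_a_center (a point): rock billet: a plain rectangular sawn block of grey stone, 32 mm along its x, 30 mm along its y, 20 mm high, about 52 g, lying flat and loose on the board, its axes within 0.25 rad of the board's at the start; this point is its centre, 10 mm above the board's top; all three billets are alike
- billet_b_center (a point): rock billet: a plain rectangular sawn block of grey stone, 32 mm along its x, 30 mm along its y, 20 mm high, about 52 g, lying flat and loose on the board, its axes within 0.25 rad of the board's at the start; this point is its centre, 10 mm above the board's top; all three billets are alike
- billet_c_center (a point): rock billet: a plain rectangular sawn block of grey stone, 32 mm along its x, 30 mm along its y, 20 mm high, about 52 g, lying flat and loose on the board, its axes within 0.25 rad of the board's at the start; this point is its centre, 10 mm above the board's top; all three billets are alike
- weight: small round brass weight with a neck and button top, 24 mm diameter, 29 mm high, standing loose among the billets on the board, must stay; origin at the centre of its underside
- vial: little round vial with a white cap, 22 mm diameter, 36 mm high, standing loose on the board near its -y end, must stay; origin at the centre of its underside
- jar: capped round jar, 56 mm diameter, 65 mm high, on the bench to the left of the board, must stay; origin at the centre of its underside
- marker: green marker with a black cap, 130 mm long, 16 mm high, lying on the bench to the right of the board, must stay; origin on its underside near the middle, x along it
- dish: shallow round glass dish, 84 mm diameter, 18 mm high, on the bench to the right of the board, must stay; origin at the centre of its underside
- tweezers: steel tweezers, 130 mm long, 6 mm high, lying on the bench to the left of the board, must stay; origin on the underside near the middle, x along them
There are look-alikes about, which are no part of the job. Leave any green look-alike of the jar alone. Of the things that look like the dish, take the one that is nearest to the robot's base at the start.

How it is judged:
At the end, for the whole second after the job is handed in: All three billets lie flat (0.15 rad) and at rest on the board in the pen, centres at least 14 mm past its mouth; weight, vial, jar, marker, dish and tweezers are within 15 mm of their starts and not tipped (0.2 rad) (y of billet_a_center in the frame of board between 0.079 and 0.186 m and x of billet_a_center in the frame of board between -0.125 and 0.125 m and z of each of billet_a_center, billet_b_center, billet_c_center in the frame of board below 0.027 m and angle between each of billet_a_center, billet_b_center, billet_c_center's own z axis and vertical below 0.15 rad and linear speed of each of billet_a, billet_b, billet_c below 0.01 m/s and y of billet_b_center in the frame of board between 0.079 and 0.186 m and x of billet_b_center in the frame of board between -0.125 and 0.125 m and y of billet_c_center in the frame of board between 0.079 and 0.186 m and x of billet_c_center in the frame of board between -0.125 and 0.125 m and distance of each of weight, vial, jar, marker, dish, tweezers from where it was at the start of the episode below 0.015 m and angle between each of weight, vial, jar, marker, dish, tweezers's own z axis and vertical below 0.2 rad); the robot touches nothing.
It fails at once if a billet is lifted more than 10 mm off the board (height (world z) of any of billet_a_center, billet_b_center, billet_c_center above 0.032 m).
It fails at once if a billet is tipped over (more than 0.6 rad) (angle between any of billet_a_center, billet_b_center, billet_c_center's own z axis and vertical above 0.6 rad).
It fails at once if a billet is pinched, pressed or jammed with more than 15 N (contact force between the fingers and billet_a above 15 N or contact force between the fingers and billet_b above 15 N or contact force between the fingers and billet_c above 15 N).
It fails at once if the weight, the vial or a thing on the bench is moved more than 15 mm (distance of any of weight, vial, jar, marker, dish, tweezers from where it was at the start of the episode above 0.015 m).
It also fails if it takes over 58 s, if anything falls off the work surface, if the arm or the gripper's body presses on something with over 40 N, if the wrist force passes 120 N, or if a joint passes its speed limit or range.

## Working session

There is one attempt and no reset: what is moved stays moved. The work goes in short steps, Python scripts to look and compute and a tool call to move; the robot and the scene stay as the last step left them, time stands still between calls to the robot, and variables do not carry over. Pictures are saved under pics/ and viewed, at most 10 in all, crops included, and the job is handed in when it is done.

Besides the shell and the picture viewer there is one more tool, called after "Call:" in YAML: its name, and indented under it one key for each argument. arm_command: Moves the arm, as the interface text tells. Its arguments: {"type":"object","properties":{"targets":{"type":"array","items":{"type":"array","items":{"type":"array","items":{"type":"number"}}}},"jaw":{"type":"number"},"newtons":{"type":"number"}},"required":["targets"]}

```bash
mkdir -p pics; cat > h.py <<'E'
import numpy as np, cv2
from cell import arm
def shot(n,f=None):
    d=arm.get_image(n)
    if f: cv2.imwrite('pics/'+f,d['pixels'][:,:,::-1])
    return d
def cast(d,uv,z):
    K=np.array([[d['fx'],0,d['cx']],[0,d['fy'],d['cy']],[0,0,1.]])
    p=cv2.undistortPoints(np.array(uv,float).reshape(-1,1,2),K,np.array(d['dist'],float)).reshape(-1,2)
    r=np.c_[p,np.ones(len(p))]@np.array(d['rotation']).reshape(3,3).T
    o=np.array(d['xyz']); return o+r*((z-o[2])/r[:,2])[:,None]
E
python3 - <<'E'
from h import *
for n in('top','scene'):
    d=shot(n,n+'1.png'); print(n,d['xyz'],d['rotation'])
print(arm.observe())
E
```

```text
top [ 0.47706755 -0.07607452  1.19622561] [-2.21628955  2.16616143 -0.04238199]
scene [1.09095604 0.47600881 0.6634902 ] [-0.95733045 -2.36773249  1.12998555]
{'clock': 0.1, 'joints': array([-1.407645  ,  0.43514946,  0.02498505,  1.57398769, -0.01159327,
        1.13395774, -0.0750829 ]), 'dq': array([-0.00076455, -0.00156122,  0.00058278, -0.00319751, -0.0007539 ,
       -0.00068022, -0.00190913]), 'joint_efforts': array([ 3.11395081e-03, -6.69131184e+01,  9.88030806e-01, -3.15148580e+01,
       -6.04455988e-02,  3.73240386e-02,  4.05475453e-05]), 'position': array([0.1640947 , 0.60265068, 0.24503306]), 'ee_rot': array([-4.16300738e-01, -3.11384190e+00,  2.13092232e-03]), 'force': array([-0.38345142, -0.41822371, -0.69912037]), 'ft_torque': array([0.02876775, 0.03413214, 0.04425664]), 'gripper_force': 0.0, 'width': 1.0020153087919217}
```

Camera rotation is a rotation vector.

```bash
sed -i "s/np.array(d\['rotation'\]).reshape(3,3).T/cv2.Rodrigues(np.array(d['rotation'],float))[0].T/" h.py; echo ok
```

```text
ok
```

View pics/top1.png

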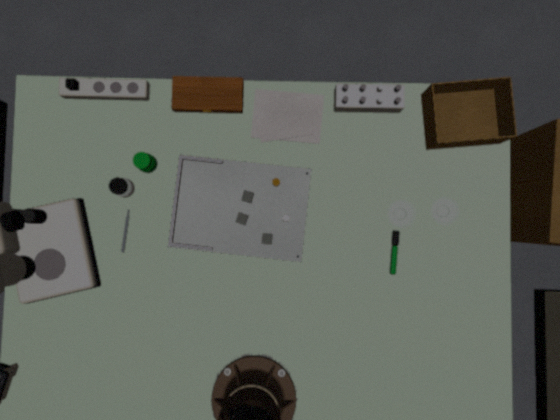

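View pics/scene1.png

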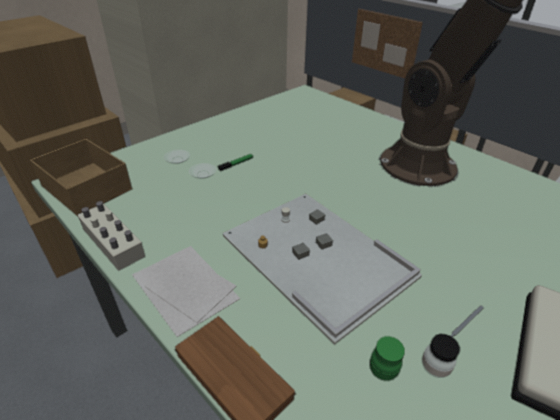

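The top view shows the pen opening to the right at the board's left end, around (175-220,157-248). The billets are at (248,197), (242,219) and (267,239), the brass weight at (276,182) and the vial at (286,219). The jar with the black cap is at (120,187), and its green look-alike at (145,162) is to be left alone. The dishes at (401,213) and (443,211) are far from the work. The scene view agrees.

```bash
cat >> h.py <<'E'
def billets(d,show=False):
    """blobs clearly darker than the white board, seen by the top camera; rects cast onto the billets' top z=.032"""
    im=d['pixels'].astype(np.uint8); hsv=cv2.cvtColor(im,cv2.COLOR_RGB2HSV)
    m=np.zeros(im.shape[:2],np.uint8); m[150:268,165:315]=255
    k=((hsv[...,2]<118)&(hsv[...,1]<70)&(m>0)).astype(np.uint8)
    n,l,s,c=cv2.connectedComponentsWithStats(k)
    out=[]
    for i in range(1,n):
        if 60<s[i,4]<220 and max(s[i,2],s[i,3])<22:
            cs,_=cv2.findContours((l==i).astype(np.uint8),0,1)
            P=cast(d,cs[0].reshape(-1,2),.032)[:,:2]
            r=cv2.minAreaRect((P*1000).astype(np.float32))
            out.append((*cast(d,[c[i]],.032)[0,:2].round(4),r[1],r[2],s[i,4]))
    return out
E
python3 - <<'E'
from h import *
d=shot('top')
im=d['pixels']
for u,v in [(248,197),(230,205),(195,200),(175,200),(276,182),(286,219),(267,239)]: print(u,v,im[v,u],d['z_map'][v,u])
for b in billets(d): print(b)
cv2.imwrite('pics/crop1.png',cv2.resize(im[145:270,160:320,::-1],None,fx=5,fy=4.8*5/4.8,interpolation=cv2.INTER_CUBIC)[:600])
E
```

```text
248 197 [65 64 63] 1.1654222
230 205 [113 115 115] 1.189474
195 200 [114 117 116] 1.1957937
175 200 [106 105 108] 1.1774175
276 182 [95 72 20] 1.160651
286 219 [121 118 123] 1.1511369
267 239 [64 67 62] 1.1629236
```

View pics/crop1.png

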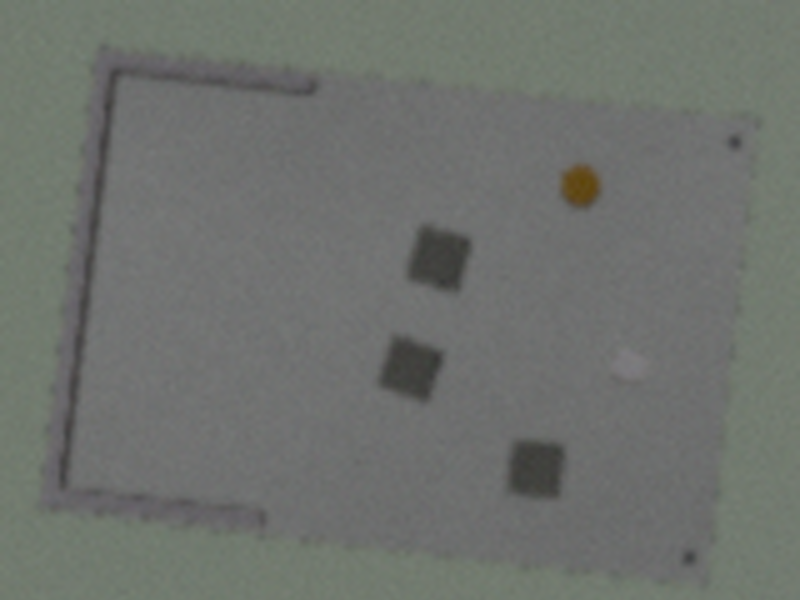

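The crop shows the pen's walls (inner end wall from (112,70) to (65,488)), the board's -y corners (755,118) and (705,582), three billets at (440,258), (411,368) and (536,468), the weight at (580,186) and the vial at (630,365).

```bash
sed -i 's/hsv\[...,2\]<118/hsv[...,2]<90/' h.py; python3 - <<'E'
from h import *
d=shot('top')
f=lambda u,v:(160+u/5-.4,145+v/5-.4)
a,b=cast(d,[f(755,118),f(705,582)],.012)
c,e=cast(d,[f(100,48),f(42,505)],.028)
for p in(a,b,c,e): print(p.round(4))
print('sizes',np.linalg.norm((a-b)[:2]),np.linalg.norm((c-e)[:2]),np.linalg.norm((a-c)[:2]),np.linalg.norm((b-e)[:2]))
o=(a+b+c+e)[:2]/4; yv=((c+e)-(a+b))[:2]; yv/=np.linalg.norm(yv); xv=np.array([yv[1],-yv[0]])
print('o',o,'xv',xv,'yv',yv,'ang',np.arctan2(xv[1],xv[0]))
hsv=cv2.cvtColor(d['pixels'],cv2.COLOR_RGB2HSV)
B=lambda p:(round(float((np.array(p[:2])-o)@xv),4),round(float((np.array(p[:2])-o)@yv),4))
for q in billets(d): print(q,B(q))
print('weight',cast(d,[f(580,186)],.038)[0],B(cast(d,[f(580,186)],.038)[0]))
print('vial',B(cast(d,[f(630,365)],.046)[0]))
print('mouth ends',[B(x) for x in cast(d,[f(316,85),f(265,520)],.028)])
for u,v in [f(150,300),f(400,450),f(500,250)]:
  z=d['z_map'][int(v)-4:int(v)+4,int(u)-4:int(u)+4]; print(z.mean())
s=shot('scene')
hs=cv2.cvtColor(s['pixels'],cv2.COLOR_RGB2HSV); V=hs[...,2]
# brass & check two view with scene: billet tops
for uv in [(317,215),(324,239),(301,249)]: print('scene',cast(s,[uv],.032)[0].round(3))
E
```

```text
[ 0.6786 -0.1522  0.012 ]
[ 0.4015 -0.128   0.012 ]
[0.7091 0.2375 0.028 ]
[0.4384 0.262  0.028 ]
sizes 0.2781983339250015 0.2718356741779239 0.39086175257868017 0.391680930887255
o [0.55689658 0.05483261] xv [ 0.99628184 -0.08615394] yv [0.08615394 0.99628184] ang -0.08626087223457972
(np.float64(0.5882), np.float64(0.033), (31.55787467956543, 32.338218688964844), 75.29519653320312, np.int32(118)) (0.0331, -0.0191)
(np.float64(0.5234), np.float64(0.0475), (30.650671005249023, 31.461410522460938), 73.169189453125, np.int32(114)) (-0.0327, -0.0102)
(np.float64(0.4667), np.float64(-0.0271), (30.751649856567383, 33.058048248291016), 81.97572326660156, np.int32(117)) (-0.0828, -0.0894)
weight [ 0.63197835 -0.04902103  0.038     ] (0.0838, -0.097)
vial (-0.0176, -0.1374)
mouth ends [(0.1279, 0.0653), (-0.1304, 0.0652)]
1.1905439
1.1844932
1.189401
scene [ 0.472 -0.024  0.032]
scene [0.528 0.05  0.032]
scene [0.593 0.036 0.032]
```

Call:
arm_command:
  targets:
    - [[0,0,0,0,0,0.174],[0,0,0,0,0,0.174],[0,0,0,0,0,0.174],[0,0,0,0,0,0.174],[0,0,0,0,0,0.174],[0,0,0,0,0,0.174],[0,0,0,0,0,0.174],[0,0,0,0,0,0.174],[0,0,0,0,0,0],[0,0,0,0,0,0]]
  jaw: 0
  newtons: 10

```text
clock: 1.5
position: [0.1641, 0.603, 0.2457]
ee_rot: [2.312, 2.127, -0.0]
force: [-1.1, 0.3, -0.0]
width: 0.01
gripper_force: 0.0
```

```bash
cat >> h.py <<'E'
O=np.array([.5569,.0548]); XV=np.array([.99628,-.08615]); YV=np.array([.08615,.99628])
def B(p): q=np.array(p[:2])-O; return (round(float(q@XV),4),round(float(q@YV),4))
def st():
    s=arm.observe(); R=cv2.Rodrigues(np.array(s['ee_rot'],float))[0]
    print('t',round(s['clock'],2),'board xy',B(s['position']),'tip z',round(s['position'][2]-arm.tip_reach,4),'tool x in board',(R[:2,0]@XV).round(3),(R[:2,0]@YV).round(3),'tool z',R[:,2].round(3),'w',round(s['width'],3),'F',np.round(s['force'],2),'j',np.round(s['joints'],2))
E
python3 -c "
from h import *
st()"
```

```text
t 1.5 board xy (-0.4386, 0.5124) tip z 0.2267 tool x in board -0.003 1.0 tool z [ 0. -0. -1.] w 0.01 F [-1.08  0.31 -0.04] j [-1.62  0.44  0.34  1.59 -0.16  1.13 -1.33]
```

Call:
arm_command:
  targets:
    - [[-0.045,0.025,0,0,0,0],[-0.045,0.025,0,0,0,0],[-0.045,0.025,0,0,0,0],[-0.045,0.025,0,0,0,0],[-0.045,0.025,0,0,0,0],[-0.045,0.025,0,0,0,0],[-0.045,0.025,0,0,0,0],[-0.045,0.025,0,0,0,0],[-0.045,0.025,0,0,0,0],[-0.045,0.025,0,0,0,0]]

```text
clock: 2.75
position: [0.3747, 0.1314, 0.2461]
ee_rot: [-2.312, -2.126, -0.002]
force: [1.8, 0.7, -0.3]
width: 0.004
gripper_force: 0.0
```

Call:
arm_command:
  targets:
    - [[-0.045,0.026,0,0,0,0],[-0.045,0.026,0,0,0,0],[-0.045,0.026,0.02,0,0,0],[-0.045,0.027,0.03,0,0,0],[-0.008,0,0.03,0,0,0],[0,0,0.03,0,0,0],[0,0,0.02,0,0,0],[0,0,0,0,0,0],[0,0,0,0,0,0]]

```text
clock: 3.88
position: [0.4628, -0.0635, 0.1164]
ee_rot: [2.315, 2.124, 0.001]
force: [-0.1, 0.4, 0.2]
width: 0.008
gripper_force: 0.0
```

```bash
python3 -c "
from h import *
st(); d=shot('top'); s=shot('scene','s2.png'); print(billets(d))"
```

```text
t 3.88 board xy (-0.0835, -0.126) tip z 0.0974 tool x in board -0.0 1.0 tool z [ 0.001  0.    -1.   ] w 0.008 F [-0.05  0.36  0.17] j [-0.54  0.42  0.74  2.14 -0.42  0.73  0.39]
[(np.float64(0.588), np.float64(0.0328), (28.865467071533203, 31.6214656829834), 73.16157531738281, np.int32(107)), (np.float64(0.5226), np.float64(0.0478), (28.78899574279785, 28.7551326751709), 73.10505676269531, np.int32(98))]
```

View pics/s2.png

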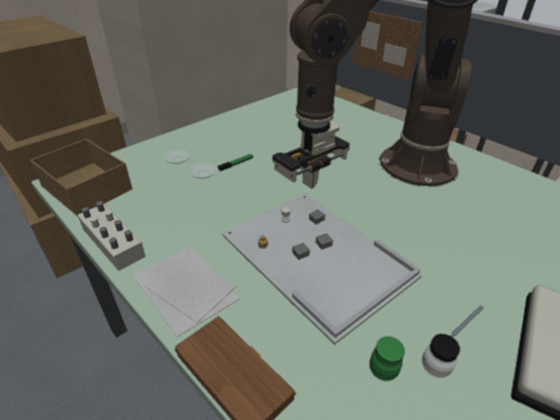

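Fingers are shut at (312,178), hovering behind the rearmost billet, and nothing has moved.

Call:
arm_command:
  targets:
    - [[0,0,0.025,0,0,0],[0,0,0.025,0,0,0],[0,0,0.02,0,0,0],[0,0,0.01,0,0,0],[0,0,0,0,0,0],[0,0,0,0,0,0],[0.004,0,0,0,0,0],[0.004,0,0,0,0,0],[0.004,0,0,0,0,0],[0.004,0,0,0,0,0]]

```text
clock: 5.22
position: [0.4639, -0.0471, 0.0358]
ee_rot: [2.316, 2.123, 0.0]
force: [-0.5, -1.1, 0.3]
width: 0.007
gripper_force: 0.3
```

```bash
python3 -c "
from h import *
st()"
```

```text
t 5.22 board xy (-0.0839, -0.1096) tip z 0.0168 tool x in board 0.001 1.0 tool z [ 0. -0. -1.] w 0.007 F [-0.52 -1.12  0.28] j [-0.44  0.55  0.59  2.2  -0.59  0.55  0.5 ]
```

Call:
arm_command:
  targets:
    - [[0.008,0,0,0,0,0],[0.01,0,0,0,0,0],[0.01,0,0,0,0,0],[0.01,0,0,0,0,0],[0.01,0,0,0,0,0],[0.01,0,0,0,0,0],[0.01,0,0,0,0,0],[0.01,0,0,0,0,0],[0.01,0,0,0,0,0],[0.006,0,0,0,0,0]]

```text
clock: 6.48
position: [0.472, 0.0469, 0.0357]
ee_rot: [-2.315, -2.123, -0.0]
force: [-0.0, -0.6, 0.7]
width: 0.005
gripper_force: 0.1
```

```bash
python3 -c "
from h import *
st(); s=shot('scene'); cv2.imwrite('pics/s3.png',cv2.resize(s['pixels'][150:350,200:440,::-1],None,fx=3,fy=3))"
```

```text
t 6.47 board xy (-0.0839, -0.0152) tip z 0.0167 tool x in board 0.0 1.0 tool z [-0.  0. -1.] w 0.005 F [-0.   -0.57  0.7 ] j [-0.65  0.57  0.61  2.18 -0.6   0.57  0.32]
```

View pics/s3.png

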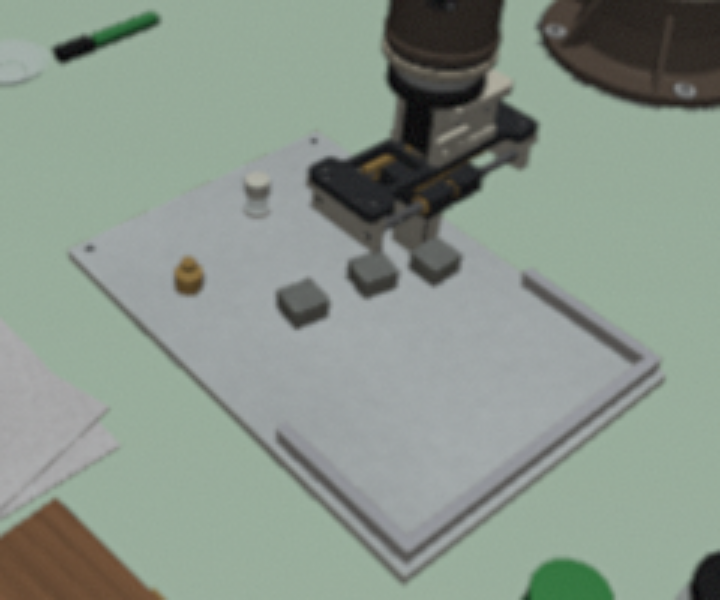

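The billet at crop (435,260) travels squarely ahead of the fingers, clear of its neighbour at (373,273). The weight and vial are untouched, so I'll continue.

Call:
arm_command:
  targets:
    - [[0.008,0,0,0,0,0],[0.01,0,0,0,0,0],[0.01,0,0,0,0,0],[0.012,0,0,0,0,0],[0.012,0,0,0,0,0],[0.012,0,0,0,0,0],[0.012,0,0,0,0,0],[0.01,0,0,0,0,0],[0.01,0,0,0,0,0],[0.006,0,0,0,0,0]]

```text
clock: 7.78
position: [0.4808, 0.1485, 0.0357]
ee_rot: [-2.315, -2.123, 0.0]
force: [-0.8, -0.1, -0.8]
width: 0.003
gripper_force: 0.1
```

Call:
arm_command:
  targets:
    - [[0.004,0,0,0,0,0],[0,0,0,0,0,0],[-0.01,0,0,0,0,0],[-0.02,0,0,0,0,0],[0,0,-0.03,0,0,0],[0,0,-0.03,0,0,0],[-0.04,0.015,0,0,0,0],[-0.04,0.015,0,0,0,0],[-0.04,0.015,0,0,0,0],[0,0,0,0,0,0]]

```text
clock: 9.02
position: [0.513, -0.0073, 0.0962]
ee_rot: [2.323, 2.112, -0.0]
force: [-0.2, -0.1, 0.0]
width: 0.008
gripper_force: 0.0
```

```bash
python3 -c "
from h import *
st(); d=shot('top');
for q in billets(d): print(q,B(q))
s=shot('scene'); cv2.imwrite('pics/s4.png',cv2.resize(s['pixels'][150:350,200:440,::-1],None,fx=3,fy=3))"
```

```text
t 9.03 board xy (-0.0384, -0.0657) tip z 0.0772 tool x in board 0.009 1.0 tool z [ 0.001 -0.002 -1.   ] w 0.008 F [-0.18 -0.09  0.01] j [-0.61  0.52  0.72  2.05 -0.5   0.75  0.33]
```

View pics/s4.png

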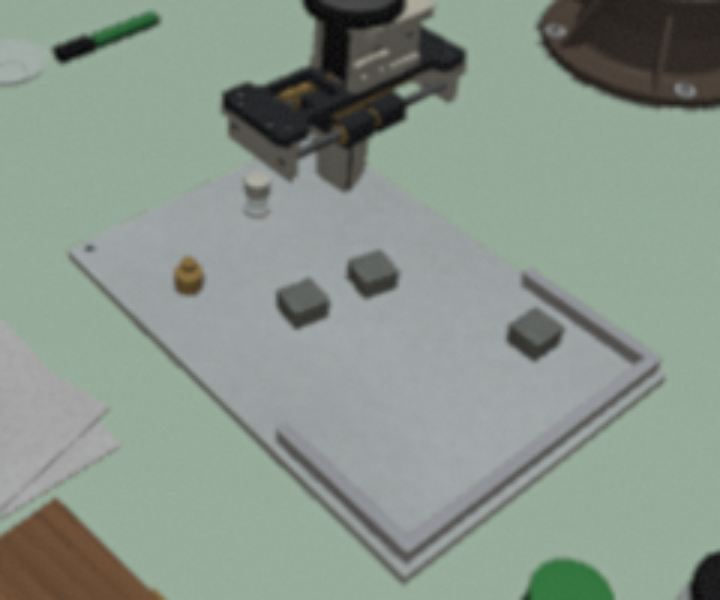

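The first billet lies in the pen at crop (535,333), and the others are undisturbed. Next is the billet at (373,273).

Call:
arm_command:
  targets:
    - [[0,0.005,0.02,0,0,0],[0,0,0.02,0,0,0],[0,0,0.014,0,0,0],[0,0,0.006,0,0,0],[0,0,0,0,0,0],[0.005,0,0,0,0,0],[0.005,0,0,0,0,0],[0.005,0,0,0,0,0],[0.005,0,0,0,0,0],[0.005,0,0,0,0,0]]

```text
clock: 10.38
position: [0.5202, 0.0233, 0.0358]
ee_rot: [2.316, 2.123, 0.0]
force: [0.4, -0.2, 0.2]
width: 0.005
gripper_force: 0.2
```

Call:
arm_command:
  targets:
    - [[0.006,0,0,0,0,0],[0.008,0,0,0,0,0],[0.01,0,0,0,0,0],[0.01,0,0,0,0,0],[0.01,0,0,0,0,0],[0.01,0,0,0,0,0],[0.01,0,0,0,0,0],[0.01,0,0,0,0,0],[0.006,0,0,0,0,0],[0,0,0,0,0,0]]

```text
clock: 11.62
position: [0.5271, 0.1032, 0.0357]
ee_rot: [-2.315, -2.124, -0.0]
force: [-0.4, -0.3, -0.4]
width: 0.008
gripper_force: 0.0
```

```bash
python3 -c "
from h import *
st()
s=shot('scene'); cv2.imwrite('pics/s5.png',cv2.resize(s['pixels'][150:350,200:440,::-1],None,fx=3,fy=3))"
```

```text
t 11.62 board xy (-0.0339, 0.0456) tip z 0.0167 tool x in board -0.0 1.0 tool z [ 0.  0. -1.] w 0.008 F [-0.4  -0.32 -0.37] j [-0.74  0.64  0.63  2.03 -0.62  0.66  0.22]
```

View pics/s5.png

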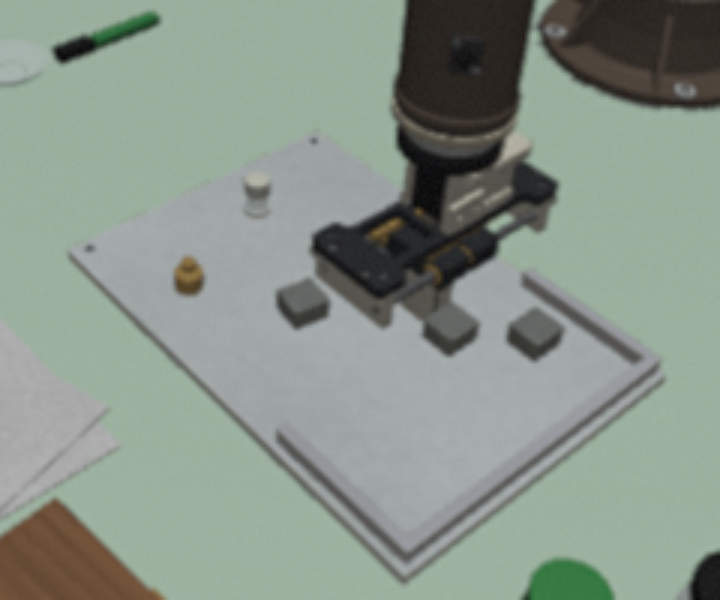

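The second billet at crop (450,328) is running straight. I'll finish it and move to the third.

Call:
arm_command:
  targets:
    - [[0.008,0,0,0,0,0],[0.01,0,0,0,0,0],[0.01,0,0,0,0,0],[0.01,0,0,0,0,0],[0.007,0,0,0,0,0],[0,0,0,0,0,0],[-0.01,0,0,0,0,0],[-0.02,0,0,0,0,0],[0,0,-0.03,0,0,0],[0,0,-0.03,0,0,0]]

```text
clock: 12.92
position: [0.5279, 0.1147, 0.0963]
ee_rot: [2.319, 2.119, -0.002]
force: [0.3, 0.7, 0.9]
width: 0.001
gripper_force: 0.0
```

Call:
arm_command:
  targets:
    - [[-0.04,0.02,0,0,0,0],[-0.04,0.02,0,0,0,0],[-0.04,0.02,0,0,0,0],[-0.015,0.007,0,0,0,0],[0,0,0,0,0,0],[0,0,0,0,0,0]]

```text
clock: 13.68
position: [0.5827, -0.0215, 0.0954]
ee_rot: [-2.314, -2.123, 0.0]
force: [-0.5, -0.5, -0.6]
width: 0.005
gripper_force: 0.0
```

```bash
python3 -c "
from h import *
st()
s=shot('scene'); cv2.imwrite('pics/s6.png',cv2.resize(s['pixels'][150:350,200:440,::-1],None,fx=3,fy=3))"
```

```text
t 13.68 board xy (0.0322, -0.0738) tip z 0.0764 tool x in board -0.0 1.0 tool z [-0.001  0.001 -1.   ] w 0.005 F [-0.52 -0.51 -0.64] j [-0.53  0.62  0.7   1.88 -0.53  0.84  0.36]
```

View pics/s6.png

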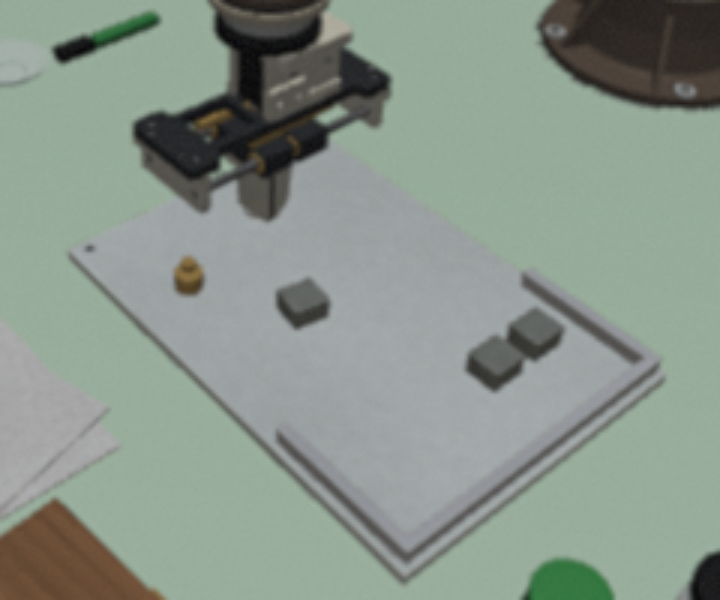

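Two billets are in the pen at crop (495,362) and (535,333), with the fingers at (265,205) behind the third at (303,303). The weight at (188,276) is clear.

Call:
arm_command:
  targets:
    - [[0,0,0.02,0,0,0],[0,0,0.02,0,0,0],[0,0,0.014,0,0,0],[0,0,0.006,0,0,0],[0,0,0,0,0,0],[0.005,0,0,0,0,0],[0.005,0,0,0,0,0],[0.005,0,0,0,0,0],[0.005,0,0,0,0,0],[0.006,0,0,0,0,0]]

```text
clock: 14.98
position: [0.5857, 0.0036, 0.0358]
ee_rot: [2.316, 2.123, 0.0]
force: [1.2, -0.6, 0.4]
width: 0.008
gripper_force: 0.0
```

Call:
arm_command:
  targets:
    - [[0.006,0,0,0,0,0],[0.008,0,0,0,0,0],[0.01,0,0,0,0,0],[0.01,0,0,0,0,0],[0.01,0,0,0,0,0],[0.01,0,0,0,0,0],[0.01,0,0,0,0,0],[0.01,0,0,0,0,0],[0.01,0,0,0,0,0],[0.01,0,0,0,0,0]]

```text
clock: 16.23
position: [0.5938, 0.0975, 0.0357]
ee_rot: [-2.316, -2.123, 0.0]
force: [0.1, -1.3, 0.2]
width: 0.005
gripper_force: 0.3
```

Call:
arm_command:
  targets:
    - [[0.01,0,0,0,0,0],[0.01,0,0,0,0,0],[0.01,0,0,0,0,0],[0.008,0,0,0,0,0],[0.005,0,0,0,0,0],[0,0,0,0,0,0],[-0.01,0,0,0,0,0],[-0.02,0,0,0,0,0],[0,0,-0.03,0,0,0],[0,0,-0.03,0,0,0]]

```text
clock: 17.48
position: [0.5945, 0.1069, 0.0963]
ee_rot: [2.319, 2.119, -0.002]
force: [0.3, -0.3, -0.2]
width: 0.007
gripper_force: 0.0
```

Call:
arm_command:
  targets:
    - [[-0.04,0,-0.04,0,0,0],[-0.05,0,-0.04,0,0,0],[-0.05,0,-0.02,0,0,0],[-0.05,0,0,0,0,0],[-0.05,0,0,0,0,0],[-0.05,0,0,0,0,0],[-0.03,0,0,0,0,0],[0,0,0,0,0,0],[0,0,0,0,0,0]]

```text
clock: 18.6
position: [0.5665, -0.2083, 0.1946]
ee_rot: [-2.317, -2.121, -0.0]
force: [-0.7, 0.4, -0.2]
width: 0.004
gripper_force: 0.0
```

```bash
python3 -c "
from h import *
st(); d=shot('top')
for q in billets(d): print(q,B(q))
s=shot('scene'); cv2.imwrite('pics/s7.png',cv2.resize(s['pixels'][150:400,200:480,::-1],None,fx=2.4,fy=2.4))"
```

```text
t 18.6 board xy (0.0322, -0.2613) tip z 0.1756 tool x in board 0.002 1.0 tool z [-0.     0.001 -1.   ] w 0.004 F [-0.73  0.44 -0.25] j [-0.26  0.54  0.79  1.74 -0.43  1.05  0.59]
(np.float64(0.5968), np.float64(0.1654), (26.559858322143555, 29.481521606445312), 1.2934917211532593, np.int32(97)) (0.0302, 0.1136)
(np.float64(0.5297), np.float64(0.1734), (26.41461944580078, 29.357181549072266), 1.2958922386169434, np.int32(94)) (-0.0373, 0.1158)
(np.float64(0.4829), np.float64(0.1765), (29.812057495117188, 26.43625831604004), 84.1929931640625, np.int32(94)) (-0.0842, 0.1149)
```

View pics/s7.png

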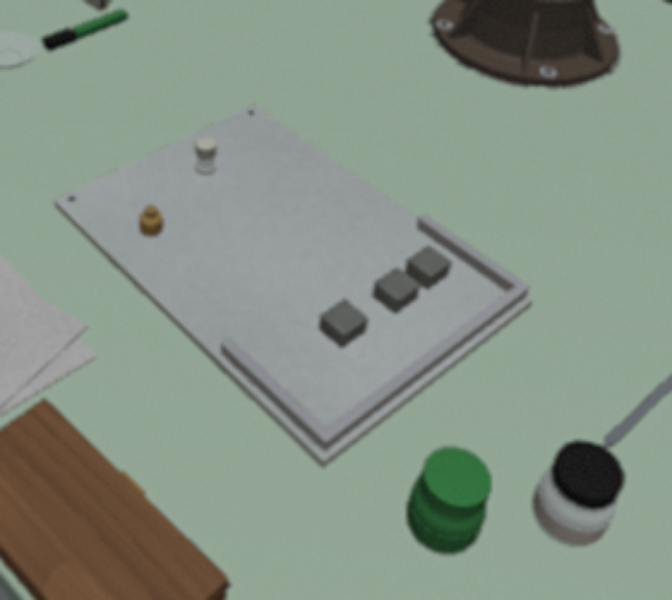

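All three billets at (344,322), (397,290) and (428,266) lie flat in the pen at y ≈ 0.115. The weight and vial are in place, and the arm is clear.

```bash
python3 -c "
from cell import arm
print(arm.sign_off())"
```

```text
the job is handed in; nothing more can be done
None
```

All three billets were pushed flat into the pen (centres at board y ≈ 0.115 m), with nothing else seen to move, and the job was handed in at about 19 s; no verdict came back.

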